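# Take the ribbed clay roller out of its stand

## Task

Two bench stands each hold a texture roller; free the thick, ribbed terracotta one by flipping its stand's cam lever right over to the back, then take the roller down and out of the open front of its slots. Set it down in the dark wooden drying rack with its steel axle lying in both V-notches, and do not drop it.

Things in the scene. Friction and masses are not known exactly. Their poses are not given: they have to be found in the camera images.
- stand: Fixed stand of the thick ribbed roller (an unlisted twin holds a thin plain one). Wooden base 120 (x) x 130 (y) x 10 mm; two upright aluminium plates 6 mm thick, 141 mm high, inner faces 100 mm apart, nothing between them above the base. Origin: centre of the base's underside; x to the back, z up; the slots open to the front (-x). The roller sits with its axle at x 12, z 110 mm.
- seat (a point): Centre of the seated axle (axes as the stand's). Each plate's slot, 19 mm high for the 12 mm axle, slopes 25 degrees down to its open front, 31 to 39 mm ahead of the seat. The axle sits in a 3 mm deep pocket and stays there when the lever is open. Way out: up 5 to 8 mm, forward 10, then 55 to 60 mm forward and down along the slope; from there straight up is clear.
- cam_lever (a joint): Lever outside the stand's -y plate; pin along y at x 4, y -64, z 142 mm of the stand. Rod 10 mm thick, 62 long, black 18 mm ball. At 0 it points up, 35 degrees to the front, and its cam blocks the axle; grows (rad) as it swings over to the back; open from 1.2, stop 1.8. Stiff (0.15 N m), stays put. Closed fingertips 30 mm above the pin push it open, going from the front to 50 mm behind the pin.
- roller: Thick ribbed terracotta roller, 50 mm across, 86 mm long, on a 12 mm steel axle that sticks out 33 mm at each end (152 mm over all); about 0.45 kg. Origin: its centre, on the axle; y along the axle; x and z turn as it rolls. It starts seated in the stand, axle along the stand's y. Grip it across the drum from above.
- rack: Dark wooden rack, fixed; base 120 (x) x 150 (y) x 8 mm; two end boards 10 mm thick, 112 mm apart inside, each with a 90 degree V-notch open at the top, 56 mm wide, 28 mm deep, its bottom at z 51 mm. Origin: centre of the base's underside; z up. The axle comes to rest along y at x 0, z 60 mm, either way round; the drum hangs free between the boards; front and back are open for fingers.

How it is judged:
On the way, in this order (a step that is already met when the one before it is completed fails the run):
1. the cam lever of the ribbed roller's stand is flipped open (joint above 1.2 rad) while the roller still sits in its pocket (within 10 mm) (value of joint cam_lever above 1.2 rad and x of roller in the frame of stand above 0.002 m and z of roller in the frame of stand above 0.1 m), for 0.1 s.
2. the roller, held in the fingers, is out of the front of the slots (its axle 45 mm or more in front of the pocket) (x of roller in the frame of stand below -0.033 m and contact force between the fingers and roller above 1 N), for 0.05 s.
3. the roller is set down, still in the fingers, over the rack's notches (within 20 mm sideways, axle no more than 15 mm above its rest height of 60 mm) (horizontal distance between roller and rack below 0.02 m and z of roller in the frame of rack below 0.075 m and contact force between the fingers and roller above 1 N), for 0.05 s.
At the end, for the whole second after the job is handed in: The ribbed roller lies at rest in the rack, its centre within 20 mm of the rack's middle seen from above and its axle 53 to 67 mm above the rack's underside, level (within 7 degrees) and along the rack (within 10 degrees), and its stand's cam lever is still open (above 1.2 rad) (value of joint cam_lever above 1.2 rad and horizontal distance between roller and rack below 0.02 m and z of roller in the frame of rack between 0.053 and 0.067 m and angle between the y axis of roller and the y axis of rack, either way round below 0.17 rad and angle between roller's own y axis and vertical between 1.45 and 1.69 rad and linear speed of roller below 0.03 m/s); the robot touches nothing.
It fails at once if the roller falls or is put down on the bench (its centre below 40 mm) (height (world z) of roller below 0.04 m).
It also fails if it takes over 58 s, if anything falls off the work surface, if the arm or the gripper's body presses on something with over 40 N, if the wrist force passes 120 N, or if a joint passes its speed limit or range.

## Robot

A 7-joint arm with a two-finger parallel gripper is mounted at the origin on the work surface. World frame = base frame: x ahead of the robot, y to its left, z up, the work surface at z = 0. Lengths are in m, angles in rad, forces in N, time in s.
With the tool pointing down it reaches from about 0.4 to 0.875 m from the base axis. Payload 19.3 kg.
Tool frame: the origin (TCP) lies midway between the tips of the shut fingers; the grasp point (between the pads) lies 19 mm behind it; z points along the fingers, y is the line along which they close (so a half turn about z gives the same grasp; the last joint's range is limited). The gripper opens to 85 mm and grips with 20 to 120 N. Pads are 22 mm wide; open, the fingers measure 114 mm over their backs; the gripper's body (76 mm by 85 mm) begins 54 mm behind the grasp point. The pads swing forward as they close: fully open they stand 13 mm farther back than shut.
Start: joints at [-1.231, 0.521, -0.036, 1.599, 0.021, 1.021, -0.113], TCP at [0.249, 0.573, 0.231] pointing down, gripper open.
Joint ranges: [-2.91, 2.91], [-0.3, 2.13], [-1.5, 1.42], [0.17, 2.43], [-1.26, 4.41], [0.16, 1.93], [-2.52, 2.52]. Speed limits (rad/s): [1.89, 1.89, 2.39, 2.39, 3.01, 3.01, 3.01].

## Interface

Orientations are given as [roll, pitch, yaw] about the fixed x, y, z axes, in that order (R = Rz(yaw) Ry(pitch) Rx(roll)).
In Python, from workcell import bot, cams, observe gives the robot as it stands (bot), with the cameras (cams) and the readings as plain functions.
- The arm moves only by the tool nudge_tcp, called after "Call:" as name(argument=value, ...) on one line, values as JSON. Schema: {"type":"object","properties":{"moves":{"type":"array","items":{"type":"object","properties":{"finger_gap":{"type":"number"},"xyz":{"type":"array","items":{"type":"number"},"minItems":3,"maxItems":3},"rot":{"type":"array","items":{"type":"number"},"minItems":3,"maxItems":3}},"additionalProperties":false,"required":["finger_gap"]},"minItems":1,"maxItems":5},"grip_force":{"type":"number"},"only":{"type":"string"},"quiet":{"type":"boolean"},"lines":{"type":"string"}},"required":["moves"],"additionalProperties":false}. moves is a list of rows, 1 to 5 of them, each an object with the fields finger_gap (the finger opening in m), xyz (a list: dx, dy, dz in a scale on which 1.0 is 0.8 m), rot (a list: a rotation vector rx, ry, rz in parts of the range, where 1.0 means pi rad); a field left out counts as zero (the opening has to be given); each row is the pose to reach, as a shift and turn from the pose commanded when the call began, along the tool's axes at that moment; what a row does not reach only later rows make up. A row lasts 1/8 s, in which the tool goes at most 0.0625 m and 0.188 rad, less where a joint would pass 70% of its speed; a pose out of reach is approached as far as the arm can. The fingers move at their own pace and stop on an object; grip_force is the grip in N (left out, the last holds). Time passes only in rows, so rows that do not move let the fingers close. The tool returns the time, the measured TCP pose, the force, the opening and the grip force at its end. only (a regular expression) keeps the lines of the reply that match it, lines (a string "A,B") keeps lines A to B, and quiet returns only ok. Shift and turn numbers lie between -1 and 1, and a call with a number outside is refused. Input that does not fit is refused with a message, and nothing moves.
- observe(): the state, without advancing time (a new reading comes with each control period).
- cams.grab_frame(name): name is "side" or "top" or "wrist"; returns the picture (480x640x3 uint8, blue, green, red); there is no depth.
- cams.calibration(name): a dict with "vfov" (degrees; the focal length in pixels is half the picture's height over the tangent of half this angle, whatever the lens; pixels are square), "cx", "cy" (the principal point, pixels), "eye" and "attitude" of the camera in the world. Camera axes: x right, y down, z forward; pixel columns grow to the right and rows downward; lengths in m; the calibration is good to about 2 mm. The wrist camera is an equidistant fisheye: a pixel r from the principal point sees the ray r / f radians off the axis. A picture is of the moment at which its call begins: read the wrist's pose just before it. calibration takes no time and is no camera call; for the wrist camera it gives the pose at the moment of the call.
- bot.job_done(): hands the job in; it is judged then, once.
The state is a dict: "clock": time; "qpos": joint angles; "qd": joint speeds; "joint_efforts": joint torques, N m; "position": TCP position; "tool_rot": TCP orientation; "force": force on the tool from outside, world axes, zero at the start; "moment": the same for the moment, N m; "grip_width": finger opening in m; "finger_force": force on a finger pad.
Only numpy, scipy, OpenCV 4.12 (cv2) and the standard library are available. Lean on these libraries where they do the work, as an engineer would, in place of code of your own. Each camera call takes 0.05 s, during which the arm holds its last target. There are 200 camera calls.

## Working session

There is one attempt and no reset: what is moved stays moved. The work goes in short steps, Python scripts to look and compute and a tool call to move; the robot and the scene stay as the last step left them, time stands still between calls to the robot, and variables do not carry over. Pictures are saved under pics/ and viewed, at most 10 in all, crops included, and the job is handed in when it is done.

```bash
ls; mkdir -p pics
```

Run:
```python
from workcell import bot, cams, observe
import cv2
s=observe();print(s['clock'],s['position'],s['tool_rot'],s['grip_width'])
for n in("side","top","wrist"):
    c=cams.calibration(n);print(n,c)
    cv2.imwrite(f"pics/{n}0.png",cams.grab_frame(n))
```

```text
pics
workcell.py
0.0 [0.24891908 0.57293158 0.23072311] [-3.14047127e+00  1.01356635e-04  2.73181260e+00] 0.08534420572023318
side {'vfov': 49.93252324661676, 'cx': 321.65845391419316, 'cy': 237.57177013972597, 'eye': array([ 0.36490115, -0.61274214,  0.77271331]), 'attitude': array([-2.4021399 ,  0.00633513, -0.32591219])}
top {'vfov': 44.83753675865296, 'cx': 310.09713154935355, 'cy': 242.66307668224871, 'eye': array([ 0.38478509, -0.02981345,  1.20683949]), 'attitude': array([-2.99156275,  0.01853923, -1.58411358])}
wrist {'vfov': 65.70646984690485, 'cx': 318.7727583463034, 'cy': 247.75679388910652, 'eye': array([0.17321196, 0.60601855, 0.37347539]), 'attitude': array([2.81408903e+00, 1.28295132e-03, 1.16057915e+00])}
```

View pics/side0.png

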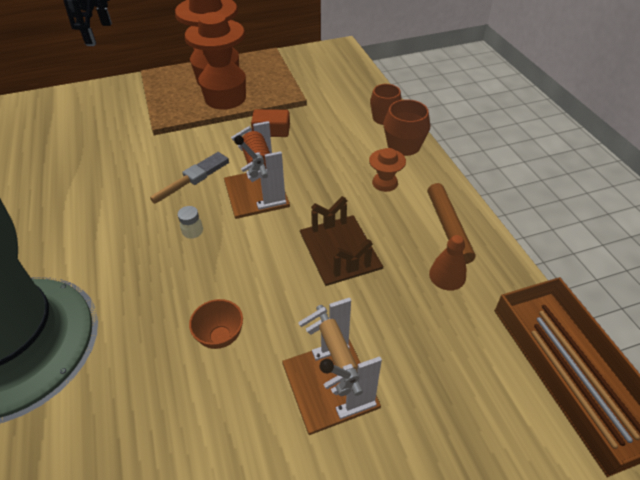

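View pics/top0.png

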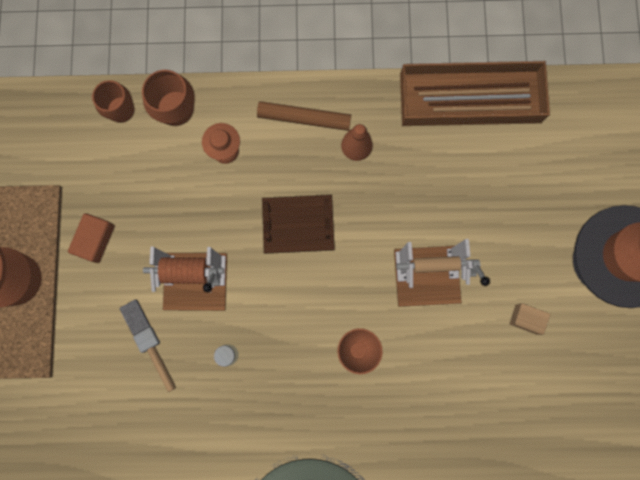

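The side view shows the ribbed roller in the far stand at about (255,150), its ball at (239,140) and the rack at (340,245). In the top view the roller is at (182,270), its ball at (207,287) and the rack at (298,223). The stand's slots face the robot (image down).

Run:
```python
import cv2,numpy as np
s=cv2.imread('pics/side0.png');t=cv2.imread('pics/top0.png')
f=lambda im,x,y:cv2.resize(im[y:y+75,x:x+100],(400,300),interpolation=cv2.INTER_CUBIC)
cv2.imwrite('pics/comp.png',np.vstack([np.hstack([f(t,138,240),f(t,250,185)]),np.hstack([f(s,215,115),cv2.resize(s[190:290,290:390],(400,300))])]))
```

```text
(no output)
```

View pics/comp.png

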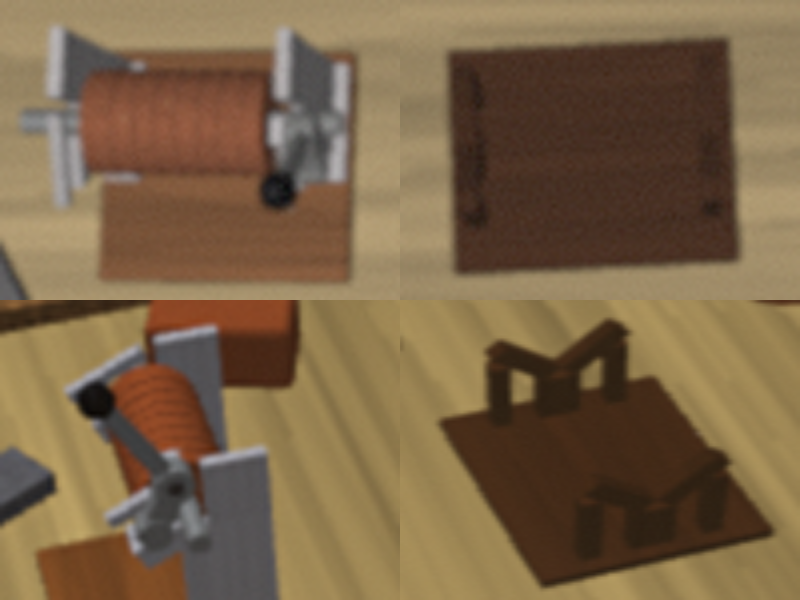

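The composite shows the stand base corners, the ball, the top-rear plate corners, and the rack base and notches clearly. I'll cast these.

Create h.py:
```python
import numpy as np
from scipy.spatial.transform import Rotation as R
from workcell import bot, cams, observe
def ray(n,p,c=None):
    c=c or cams.calibration(n); f=240/np.tan(np.radians(c['vfov'])/2)
    d=np.array([p[0]-c['cx'],p[1]-c['cy'],f],float)
    if n=='wrist':
        r=np.hypot(d[0],d[1]);th=r/f
        d=np.array([d[0]/r*np.sin(th),d[1]/r*np.sin(th),np.cos(th)]) if r>0 else np.array([0,0,1.])
    d=R.from_euler('xyz',c['attitude']).apply(d)
    return np.array(c['eye']),d/np.linalg.norm(d)
def plane(n,p,z,c=None):
    e,d=ray(n,p,c);return e+d*(z-e[2])/d[2]
def tri(*rs):
    A=sum(np.eye(3)-np.outer(d,d) for e,d in rs);b=sum((np.eye(3)-np.outer(d,d))@e for e,d in rs)
    x=np.linalg.solve(A,b);return x,[float(np.linalg.norm((np.eye(3)-np.outer(d,d))@(x-e))) for e,d in rs]
def tool(v): # world shift -> tool axes
    return R.from_euler('xyz',observe()['tool_rot']).inv().apply(v)
```

Create m.py:
```python
from h import *
np.set_printoptions(precision=4,suppress=True)
T=lambda u,v:(138+u/4-.375,240+v/4-.375)
S=lambda u,v:(215+u/4-.375,115+(v-300)/4-.375)
TR=lambda u,v:(250+(u-400)/4-.375,185+v/4-.375)
SR=lambda u,v:(290+(u-400)/4-.375,190+(v-300)/3-.33)
b=[plane('top',T(*p),.01) for p in((103,50),(357,50),(350,282),(98,280))]
for p in b:print('base',p)
print('c',np.mean(b,0),'yaw',np.arctan2(*( (b[0]-b[1])[:2]*[-1,1])))
print('ball',tri(ray('top',T(278,188)),ray('side',S(96,401))))
print('plateR back top',tri(ray('top',T(294,30)),ray('side',S(267,448))))
print('plateL back top',tri(ray('top',T(66,30)),ray('side',S(216,328))))
r=[plane('top',TR(*p),.008) for p in((450,52),(727,40),(738,260),(457,272))]
for p in r:print('rack',p)
print('c',np.mean(r,0),'yaw',np.arctan2(*( (r[0]-r[1])[:2]*[-1,1])))
for p in((555,368),(655,495)):print('notch',plane('side',SR(*p),.051))
r=[plane('side',SR(*p),.008) for p in((442,422),(655,378),(773,530),(545,582))]
for p in r:print('rack side',p)
print(np.mean(r,0))
for p in((82,75),(265,70),(268,172),(82,172)):print('drum z.11',plane('top',T(*p),.11))
for p in((22,120),):print('axle',plane('top',T(*p),.11))
```

```bash
python3 m.py
```

```text
base [0.551  0.2963 0.01  ]
base [0.5489 0.1635 0.01  ]
base [0.4289 0.1661 0.01  ]
base [0.4318 0.2959 0.01  ]
c [0.4901 0.2304 0.01  ] yaw -0.015811928474128524
ball (array([0.4635, 0.1677, 0.1948]), [0.00019890123356140283, 0.000198901233561461])
plateR back top (array([0.5415, 0.1708, 0.145 ]), [0.001299967960336685, 0.0012999679603366823])
plateL back top (array([0.5435, 0.2772, 0.1437]), [0.0014656934633314922, 0.0014656934633313198])
rack [0.6642 0.0901 0.008 ]
rack [ 0.6681 -0.0563  0.008 ]
rack [ 0.5509 -0.0598  0.008 ]
rack [0.5469 0.0865 0.008 ]
c [0.6075 0.0151 0.008 ] yaw 0.02665324747922247
notch [0.6056 0.0722 0.051 ]
notch [ 0.6128 -0.0469  0.051 ]
rack side [0.5486 0.0827 0.008 ]
rack side [0.6661 0.0867 0.008 ]
rack side [ 0.6703 -0.0589  0.008 ]
rack side [ 0.5539 -0.0627  0.008 ]
[0.6097 0.012  0.008 ]
drum z.11 [0.5252 0.2788 0.11  ]
drum z.11 [0.5263 0.1912 0.11  ]
drum z.11 [0.4776 0.1891 0.11  ]
drum z.11 [0.4789 0.2776 0.11  ]
axle [0.5041 0.3069 0.11  ]
```

The rows are not in the units I measure in: shifts go in shares of 0.8 m and turns go in shares of pi rad. I convert before sending: -0.217 m is -0.2713, -0.127 m is -0.1588, 0.6 rad is 0.191.

Call:
nudge_tcp(moves=[{"finger_gap":0, "xyz":[-0.04, -0.0688, 0], "rot":[0, 0, 0.0477]}, {"finger_gap":0, "xyz":[-0.08, -0.1375, 0], "rot":[0, 0, 0.0955]}, {"finger_gap":0, "xyz":[-0.12, -0.2063, 0], "rot":[0, 0, 0.1432]}, {"finger_gap":0, "xyz":[-0.1588, -0.2713, 0], "rot":[0, 0, 0.191]}, {"finger_gap":0, "xyz":[-0.1588, -0.2713, 0], "rot":[0, 0, 0.191]}], grip_force=40)

```text
clock: 0.78
position: [0.2795, 0.32, 0.2316]
tool_rot: [-3.141, 0.0, 2.125]
force: [-1.0, 0.3, -0.0]
grip_width: -0.0003
finger_force: 0.0
```

Create g.py:
```python
import sys; from h import *
# target x y z yaw -> tool shift
np.set_printoptions(precision=4,suppress=True)
x,y,z,w=map(float,sys.argv[1:5]); s=observe()
print('now',s['position'],s['tool_rot'],'q',s['qpos'],'t',s['clock'])
print('shift',tool(np.array([x,y,z])-s['position']),'rotvec',(R.from_euler('xyz',s['tool_rot']).inv()*R.from_euler('xyz',[np.pi,0,w])).as_rotvec())
```

```bash
python3 g.py .41 .166 .231 1.552
```

```text
now [0.2795 0.32   0.2316] [-3.1412  0.0004  2.1255] q [-1.1079  0.2028  0.1337  2.1006 -0.0357  0.8407 -0.3985] t 0.775
shift [-0.1996  0.0298  0.0006] rotvec [-0.0003  0.0005  0.5735]
```

To row units: -0.2 m is -0.25, -0.15 m is -0.1875, 0.573 rad is 0.1824.

Call:
nudge_tcp(moves=[{"finger_gap":0, "xyz":[-0.0625, 0.0088, 0], "rot":[0, 0, 0.0446]}, {"finger_gap":0, "xyz":[-0.125, 0.0188, 0], "rot":[0, 0, 0.0891]}, {"finger_gap":0, "xyz":[-0.1875, 0.0275, 0], "rot":[0, 0, 0.1369]}, {"finger_gap":0, "xyz":[-0.25, 0.0375, 0], "rot":[0, 0, 0.1824]}, {"finger_gap":0, "xyz":[-0.25, 0.0375, 0], "rot":[0, 0, 0.1824]}])

```text
clock: 1.4
position: [0.4128, 0.1682, 0.2313]
tool_rot: [3.141, 0.001, 1.553]
force: [0.1, 0.0, -0.2]
grip_width: 0.0001
finger_force: 0.0
```

```bash
python3 g.py .41 .166 .172 1.552
python3 -c "
from h import *;import cv2
print(cams.calibration('wrist'));cv2.imwrite('pics/w1.png',cams.grab_frame('wrist'))"
```

```text
now [0.4128 0.1682 0.2313] [3.1408 0.0008 1.5531] q [-0.8208  0.2473  0.3591  2.0638 -0.1134  0.8485 -0.4142] t 1.4
shift [-0.0022 -0.0028  0.0593] rotvec [0.0008 0.0008 0.0011]
{'vfov': 65.70646984690485, 'cx': 318.7727583463034, 'cy': 247.75679388910652, 'eye': array([0.41449822, 0.25116595, 0.37389605]), 'attitude': array([ 2.81259237e+00,  1.08405756e-05, -1.80603865e-02])}
```

View pics/w1.png

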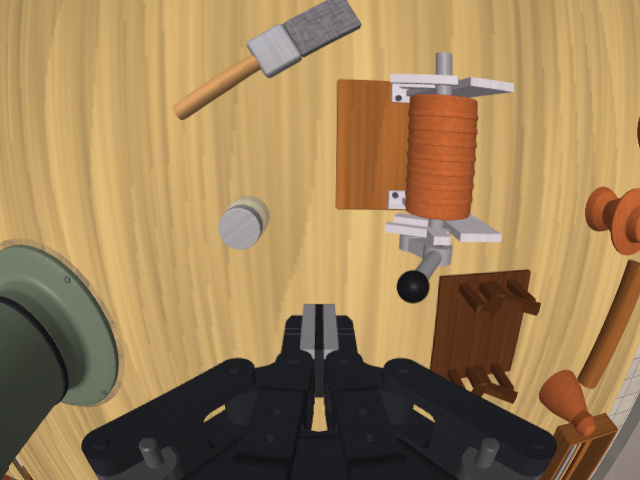

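The wrist view shows the ball at (413,287), the drum between (412,95) and (472,217), and the lever clear on the near side. I'll triangulate it with the top view.

Add to m.py:
```python
print('----')
c=dict(vfov=65.70646984690485,cx=318.7727583463034,cy=247.75679388910652,eye=np.array([0.41449822,0.25116595,0.37389605]),attitude=np.array([2.81259237,1.08e-05,-1.806e-02]))
print('ball',tri(ray('top',T(278,188)),ray('side',S(96,401)),ray('wrist',(413,287),c)))
print('ball tw',tri(ray('top',T(278,188)),ray('wrist',(413,287),c)))
print('drum',tri(ray('top',T(175,122)),ray('wrist',(442,156),c)))
print('axle +y end',tri(ray('top',T(22,120)),ray('wrist',(444,53),c)))
for p in ((336,80),(335,208)):print('base front',plane('wrist',p,.01,c))
for p in ((440,274),(529,270),(431,373)):print('rack',plane('wrist',p,.008,c))
```

```bash
python3 m.py | sed -n '/----/,$p'
```

```text
----
ball (array([0.4636, 0.1672, 0.1955]), [0.0004768233836896495, 0.00026730622256979054, 0.0003663840983395184])
ball tw (array([0.4634, 0.1674, 0.1966]), [0.00021021408326745152, 0.00021021408326755178])
drum (array([0.5008, 0.2312, 0.1204]), [0.0001447869282919293, 0.00014478692829194068])
axle +y end (array([0.5037, 0.3059, 0.1144]), [0.0002687782991362729, 0.0002687782991362067])
base front [0.4317 0.2957 0.01  ]
base front [0.4293 0.1688 0.01  ]
rack [0.546  0.0931 0.008 ]
rack [0.6633 0.0936 0.008 ]
rack [ 0.5523 -0.0451  0.008 ]
```

To row units: 0.059 m is 0.0738, 0.03 m is 0.0375.

Call:
nudge_tcp(moves=[{"finger_gap":0, "xyz":[-0.0025, -0.0038, 0.0375]}, {"finger_gap":0, "xyz":[-0.0025, -0.0038, 0.0738]}, {"finger_gap":0, "xyz":[-0.0025, -0.0038, 0.0738]}])

```text
clock: 1.82
position: [0.4066, 0.1689, 0.1711]
tool_rot: [-3.139, 0.002, 1.561]
force: [-0.3, -0.2, 0.9]
grip_width: 0.0001
finger_force: 0.0
```

```bash
python3 g.py .553 .165 .172 1.552
```

```text
now [0.4066 0.1689 0.1711] [-3.1388  0.0016  1.5615] q [-0.7926  0.3395  0.3274  2.1371 -0.1684  0.692  -0.3615] t 1.825
shift [-0.0025  0.1465 -0.0013] rotvec [-0.0028  0.0017  0.0095]
```

To row units: 0.15 m is 0.1875, 0.03 m is 0.0375.

Call:
nudge_tcp(moves=[{"finger_gap":0, "xyz":[-0.0025, 0.0375, 0]}, {"finger_gap":0, "xyz":[-0.0025, 0.075, 0]}, {"finger_gap":0, "xyz":[-0.0025, 0.1125, 0]}, {"finger_gap":0, "xyz":[-0.0038, 0.15, 0]}, {"finger_gap":0, "xyz":[-0.0038, 0.1875, 0]}])

```text
clock: 2.45
position: [0.5577, 0.1646, 0.1734]
tool_rot: [-3.14, -0.0, 1.561]
force: [0.3, -0.2, 0.9]
grip_width: -0.0003
finger_force: 0.0
```

Call:
nudge_tcp(moves=[{"finger_gap":0}, {"finger_gap":0}])

```text
clock: 2.7
position: [0.5581, 0.1641, 0.1735]
tool_rot: [3.139, -0.001, 1.56]
force: [2.5, 0.0, 5.8]
grip_width: 0.0004
finger_force: 2.9
```

```bash
python3 g.py .502 .231 .24 1.552;python3 -c "
from h import *;import cv2
print(cams.calibration('wrist'));cv2.imwrite('pics/w2.png',cams.grab_frame('wrist'))"
```

```text
now [0.5581 0.1641 0.1735] [ 3.1394 -0.0008  1.5597] q [-0.6123  0.5418  0.3196  1.788  -0.2185  0.844  -0.2011] t 2.7
shift [ 0.0663 -0.0567 -0.0665] rotvec [ 0.0022 -0.0008  0.0077]
{'vfov': 65.70646984690485, 'cx': 318.7727583463034, 'cy': 247.75679388910652, 'eye': array([0.55917375, 0.24691696, 0.31629479]), 'attitude': array([ 2.81422578e+00, -1.33799690e-03, -1.15551918e-02])}
```

View pics/w2.png

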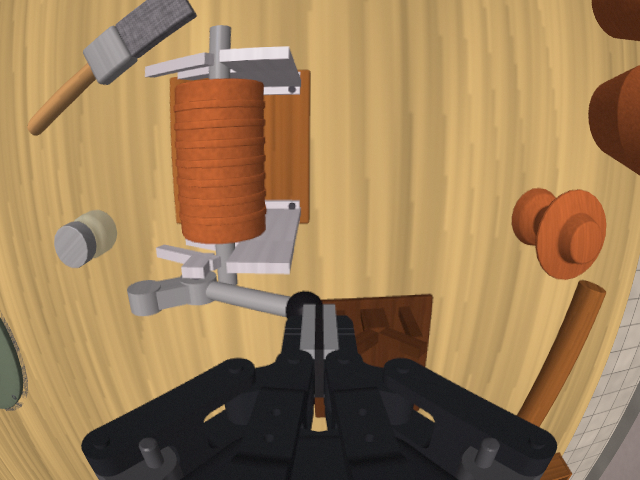

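The lever is right over to the back with its ball at (303,305), and the roller is still seated. Now I'll lift, move over the drum and open.

To row units: -0.067 m is -0.0838, 0.066 m is 0.0825, 0.008 rad is 0.0025.

Call:
nudge_tcp(moves=[{"finger_gap":0, "xyz":[0, 0, -0.0438]}, {"finger_gap":0, "xyz":[0, 0, -0.0838]}, {"finger_gap":0.085, "xyz":[0.0438, -0.0375, -0.0838], "rot":[0, 0, 0.0025]}, {"finger_gap":0.085, "xyz":[0.0825, -0.0713, -0.0838], "rot":[0, 0, 0.0025]}, {"finger_gap":0.085, "xyz":[0.0825, -0.0713, -0.0838], "rot":[0, 0, 0.0025]}])

```text
clock: 3.38
position: [0.4986, 0.2332, 0.2399]
tool_rot: [-3.14, -0.001, 1.556]
force: [0.4, 0.0, 0.8]
grip_width: 0.0543
finger_force: 0.0
```

Call:
nudge_tcp(moves=[{"finger_gap":0.085}, {"finger_gap":0.085}])

```text
clock: 3.62
position: [0.5017, 0.2294, 0.2395]
tool_rot: [3.141, 0.0, 1.55]
force: [0.8, -0.2, 0.9]
grip_width: 0.0851
finger_force: 0.0
```

```bash
python3 g.py .502 .2305 .096 1.552;python3 -c "
from h import *;import cv2
print(cams.calibration('wrist'));cv2.imwrite('pics/w3.png',cams.grab_frame('wrist'))"
```

```text
now [0.5017 0.2294 0.2395] [3.1415 0.0002 1.5498] q [-0.7896  0.4143  0.3429  1.8003 -0.1663  0.9552 -0.3981] t 3.625
shift [0.0011 0.0002 0.1435] rotvec [ 0.0001  0.0002 -0.0022]
{'vfov': 65.70646984690485, 'cx': 318.7727583463034, 'cy': 247.75679388910652, 'eye': array([0.50388861, 0.31229698, 0.38217473]), 'attitude': array([ 2.81323938e+00,  7.02590524e-04, -2.13786132e-02])}
```

View pics/w3.png

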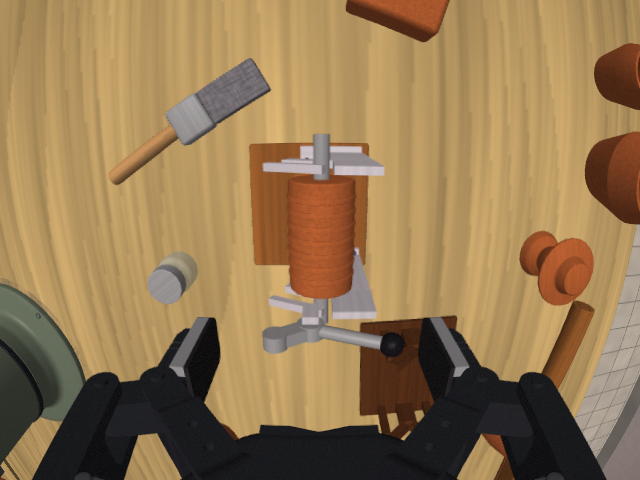

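The drum is centred at x≈321 between the fingers at (200,330) and (440,330), and the lever is clear of them. Now I'll descend and grip.

To row units: 0.143 m is 0.1788, 0.13 m is 0.1625.

Call:
nudge_tcp(moves=[{"finger_gap":0.085, "xyz":[0.0013, 0, 0.0625]}, {"finger_gap":0.085, "xyz":[0.0013, 0, 0.125]}, {"finger_gap":0.085, "xyz":[0.0013, 0, 0.1625]}, {"finger_gap":0.085, "xyz":[0.0013, 0, 0.1788]}, {"finger_gap":0.085, "xyz":[0.0013, 0, 0.1788]}], grip_force=60)

```text
clock: 4.3
position: [0.5017, 0.2307, 0.0962]
tool_rot: [-3.141, 0.001, 1.55]
force: [0.2, -0.8, 1.0]
grip_width: 0.0851
finger_force: 0.0
```

Call:
nudge_tcp(moves=[{"finger_gap":0.03}, {"finger_gap":0.03}, {"finger_gap":0.03}, {"finger_gap":0.03}], grip_force=60)

```text
clock: 4.8
position: [0.5023, 0.2315, 0.0976]
tool_rot: [3.14, -0.001, 1.551]
force: [-0.5, -1.7, 12.1]
grip_width: 0.0482
finger_force: 59.8
```

```bash
python3 g.py .502 .2305 .103 1.552
```

```text
now [0.5023 0.2315 0.0976] [ 3.1398 -0.0013  1.5507] q [-0.7302  0.6103  0.2673  1.9122 -0.2533  0.6493 -0.3265] t 4.8
shift [-0.001  -0.0003 -0.0054] rotvec [ 0.0018 -0.0013 -0.0013]
```

To row units: -0.0065 m is -0.0081, -0.003 m is -0.0038.

Call:
nudge_tcp(moves=[{"finger_gap":0.03, "xyz":[0, 0, -0.0038]}, {"finger_gap":0.03, "xyz":[0, 0, -0.0081]}, {"finger_gap":0.03, "xyz":[0, 0, -0.0081]}], grip_force=70)

```text
clock: 5.18
position: [0.5016, 0.2312, 0.103]
tool_rot: [3.141, -0.0, 1.551]
force: [-0.3, -0.3, -4.2]
grip_width: 0.048
finger_force: 72.7
```

```bash
python3 -c "
from h import *;import cv2
s=observe();print(s['position'],s['force'],s['grip_width'],s['finger_force']);cv2.imwrite('pics/w4.png',cams.grab_frame('wrist'));cv2.imwrite('pics/s4.png',cams.grab_frame('side'));print(cams.calibration('wrist'))
a=cv2.imread('pics/w4.png');b=cv2.imread('pics/s4.png')[115:190,215:315]
cv2.imwrite('pics/c4.png',np.hstack([cv2.resize(a[:,100:500],(400,480)),cv2.resize(b,(400,300),interpolation=2)[:,:] if 0 else cv2.copyMakeBorder(cv2.resize(b,(400,300),interpolation=2),0,180,0,0,0)]))"
```

```text
[0.50158566 0.23116794 0.10302752] [-0.28912169 -0.28007206 -4.18770857] 0.04799452740476114 72.70726203918457
{'vfov': 65.70646984690485, 'cx': 318.7727583463034, 'cy': 247.75679388910652, 'eye': array([0.50357711, 0.31399423, 0.24541605]), 'attitude': array([ 2.81331050e+00,  1.01230979e-03, -2.03659178e-02])}
```

View pics/c4.png

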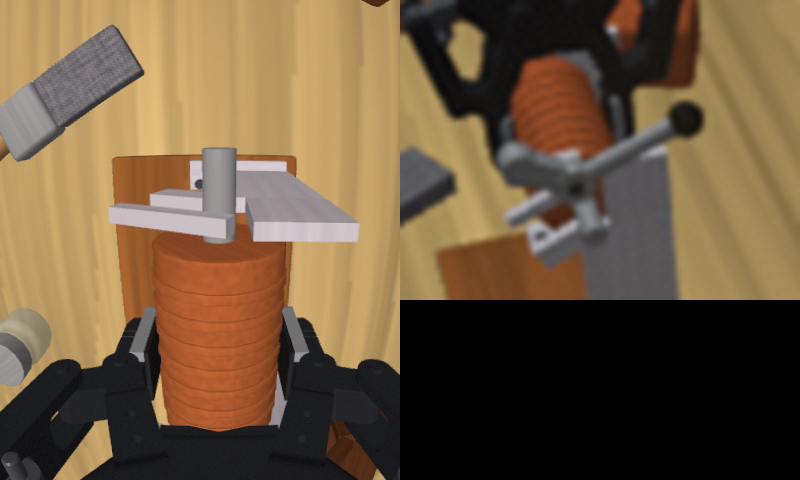

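The roller is held between the pads (weight 4.2 N), with its axle clear of the pocket and the drum between the plates. Next: forward, then down the slope.

To row units: -0.01 m is -0.0125, -0.005 m is -0.0063.

Call:
nudge_tcp(moves=[{"finger_gap":0.03, "xyz":[0, -0.0063, 0]}, {"finger_gap":0.03, "xyz":[0, -0.0125, 0]}, {"finger_gap":0.03, "xyz":[0, -0.0125, 0]}], grip_force=70)

```text
clock: 5.65
position: [0.4911, 0.2314, 0.1028]
tool_rot: [-3.141, 0.0, 1.551]
force: [-0.7, 0.4, -5.5]
grip_width: 0.0482
finger_force: 72.8
```

Call:
nudge_tcp(moves=[{"finger_gap":0.03, "xyz":[0, -0.01, 0.0046]}, {"finger_gap":0.03, "xyz":[0, -0.02, 0.0094]}, {"finger_gap":0.03, "xyz":[0, -0.02, 0.0094]}], grip_force=70)

```text
clock: 6.02
position: [0.4747, 0.2316, 0.0949]
tool_rot: [-3.141, 0.0, 1.551]
force: [0.0, -0.4, -5.1]
grip_width: 0.0477
finger_force: 73.0
```

No contact. Continuing along the slope.

To row units: -0.036 m is -0.045, -0.027 m is -0.0338.

Call:
nudge_tcp(moves=[{"finger_gap":0.03, "xyz":[0, -0.0113, 0.0053]}, {"finger_gap":0.03, "xyz":[0, -0.0225, 0.0105]}, {"finger_gap":0.03, "xyz":[0, -0.0338, 0.0158]}, {"finger_gap":0.03, "xyz":[0, -0.045, 0.0208]}, {"finger_gap":0.03, "xyz":[0, -0.045, 0.0208]}], grip_force=70)

```text
clock: 6.65
position: [0.4388, 0.2324, 0.0784]
tool_rot: [-3.141, 0.0, 1.551]
force: [0.6, -0.4, -5.6]
grip_width: 0.0476
finger_force: 73.1
```

```bash
python3 -c "
from h import *;import cv2
a=cams.grab_frame('wrist');b=cams.grab_frame('side')[115:190,215:315]
cv2.imwrite('pics/c5.png',np.hstack([a[:,100:500],cv2.copyMakeBorder(cv2.resize(b,(400,300),interpolation=2),0,180,0,0,0)]))"
```

```text
(no output)
```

View pics/c5.png

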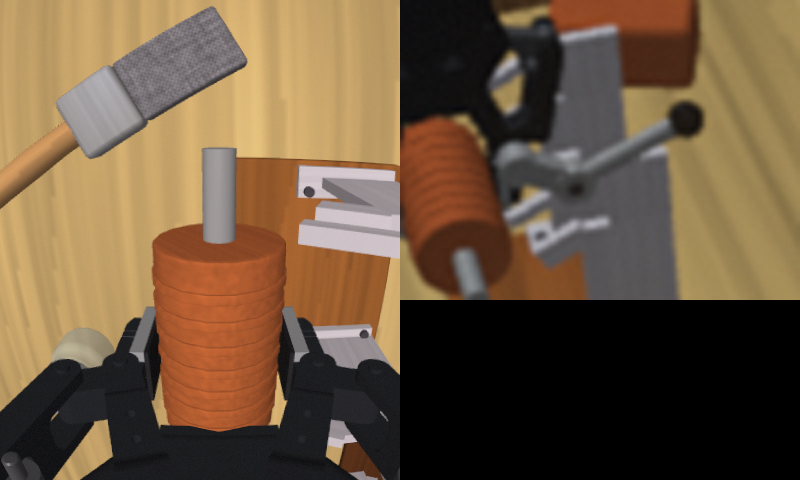

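The roller is out of the slots, with the axle free in front of the plates. Lifting.

To row units: -0.14 m is -0.175, -0.035 m is -0.0438.

Call:
nudge_tcp(moves=[{"finger_gap":0.03, "xyz":[0, 0, -0.0438]}, {"finger_gap":0.03, "xyz":[0, 0, -0.0875]}, {"finger_gap":0.03, "xyz":[0, 0, -0.1313]}, {"finger_gap":0.03, "xyz":[0, 0, -0.175]}, {"finger_gap":0.03, "xyz":[0, 0, -0.175]}], grip_force=70)

```text
clock: 7.38
position: [0.4408, 0.2329, 0.2207]
tool_rot: [3.138, -0.003, 1.55]
force: [0.2, 0.2, -5.9]
grip_width: 0.048
finger_force: 75.4
```

```bash
python3 g.py .609 .0135 .218 1.599
```

```text
now [0.4408 0.2329 0.2207] [ 3.1382 -0.0028  1.5504] q [-0.8871  0.3505  0.3609  1.9561 -0.1617  0.858  -0.4611] t 7.375
shift [-0.2159  0.1726  0.0027] rotvec [ 0.0034 -0.0027 -0.0486]
```

To row units: -0.2 m is -0.25, 0.161 m is 0.2013, -0.049 rad is -0.0156.

Call:
nudge_tcp(moves=[{"finger_gap":0.03, "xyz":[-0.05, 0.0413, 0], "rot":[0, 0, -0.0032]}, {"finger_gap":0.03, "xyz":[-0.1, 0.0813, 0], "rot":[0, 0, -0.0064]}, {"finger_gap":0.03, "xyz":[-0.15, 0.1225, 0], "rot":[0, 0, -0.0095]}, {"finger_gap":0.03, "xyz":[-0.2, 0.1625, 0], "rot":[0, 0, -0.0127]}, {"finger_gap":0.03, "xyz":[-0.25, 0.2013, 0], "rot":[0, 0, -0.0156]}], grip_force=70)

```text
clock: 8.0
position: [0.5971, 0.0277, 0.2171]
tool_rot: [-3.14, 0.0, 1.6]
force: [1.5, 0.3, -4.8]
grip_width: 0.0477
finger_force: 75.1
```

Call:
nudge_tcp(moves=[{"finger_gap":0.03, "xyz":[-0.0175, 0.0125, 0]}, {"finger_gap":0.03, "xyz":[-0.0175, 0.0125, 0]}, {"finger_gap":0.03, "xyz":[-0.0175, 0.0125, 0]}])

```text
clock: 8.38
position: [0.6063, 0.0165, 0.2178]
tool_rot: [-3.14, -0.0, 1.601]
force: [-0.5, -0.4, -4.7]
grip_width: 0.0477
finger_force: 75.0
```

```bash
python3 g.py .609 .0135 .1 1.599;  python3 -c "
from h import *;import cv2
print(cams.calibration('wrist'));a=cams.grab_frame('wrist');cv2.imwrite('pics/w6.png',a)"
```

```text
now [0.6063 0.0165 0.2178] [-3.1402 -0.0005  1.6007] q [-0.3805  0.5347  0.3761  1.6791 -0.2291  0.9727  0.1078] t 8.375
shift [-0.0032  0.0027  0.1178] rotvec [-0.0014 -0.0005  0.0017]
{'vfov': 65.70646984690485, 'cx': 318.7727583463034, 'cy': 247.75679388910652, 'eye': array([0.6044535 , 0.09929976, 0.36057382]), 'attitude': array([2.81389909e+00, 2.17057304e-03, 2.95070840e-02])}
```

View pics/w6.png

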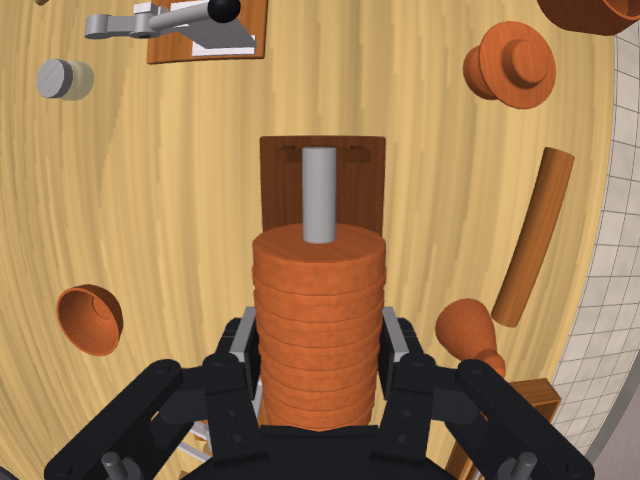

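The rack is centred at about x=322, parallel to the axle at x=319. I'll cast the rack corners and axle end as a final check.

Add to m.py:
```python
print('====')
c=dict(c,eye=np.array([0.6044535,0.09929976,0.36057382]),attitude=np.array([2.81389909,.00217,.029507]))
p=[plane('wrist',q,.008,c) for q in((260,137),(385,137))];print(p,np.mean(p,0))
print('rack corners tri',tri(ray('top',TR(450,52)),ray('wrist',(385,137),c))[0],tri(ray('top',TR(457,272)),ray('wrist',(260,137),c))[0])
for z in(.225,.231,.237):print('axle end',plane('wrist',(319,148),z,c))
```

```bash
python3 m.py | sed -n '/====/,$p'
```

```text
====
[array([0.5486, 0.088 , 0.008 ]), array([0.6665, 0.0918, 0.008 ])] [0.6075 0.0899 0.008 ]
rack corners tri [ 0.6691  0.0917 -0.0106] [0.5477 0.0875 0.0013]
axle end [0.6045 0.0913 0.225 ]
axle end [0.6045 0.0916 0.231 ]
axle end [0.6045 0.092  0.237 ]
```

To row units: 0.145 m is 0.1813, 0.12 m is 0.15.

Call:
nudge_tcp(moves=[{"finger_gap":0.03, "xyz":[-0.0013, 0.0034, 0.05]}, {"finger_gap":0.03, "xyz":[-0.0013, 0.0034, 0.1]}, {"finger_gap":0.03, "xyz":[-0.0013, 0.0034, 0.15]}, {"finger_gap":0.03, "xyz":[-0.0013, 0.0034, 0.1813]}, {"finger_gap":0.03, "xyz":[-0.0013, 0.0034, 0.1813]}], grip_force=70)

```text
clock: 9.05
position: [0.6084, 0.0155, 0.0723]
tool_rot: [-3.139, -0.0, 1.601]
force: [0.5, -0.1, -4.3]
grip_width: 0.0481
finger_force: 74.8
```

Call:
nudge_tcp(moves=[{"finger_gap":0.03, "xyz":[0, 0, 0.0075]}, {"finger_gap":0.03, "xyz":[0, 0, 0.015]}, {"finger_gap":0.03, "xyz":[0, 0, 0.0225]}, {"finger_gap":0.03, "xyz":[0, 0, 0.025]}, {"finger_gap":0.03, "xyz":[0, 0, 0.025]}])

```text
clock: 9.68
position: [0.6097, 0.0145, 0.0536]
tool_rot: [-3.141, 0.0, 1.6]
force: [-0.0, -0.8, -5.7]
grip_width: 0.0478
finger_force: 74.9
```

```bash
python3 g.py .609 .0145 .047 1.599
```

```text
now [0.6097 0.0145 0.0536] [-3.1414  0.      1.5997] q [-0.312   0.753   0.2847  1.7745 -0.3188  0.6596  0.1824] t 9.675
shift [ 0.     -0.0007  0.0066] rotvec [-0.0001  0.      0.0007]
```

To row units: 0.004 m is 0.005, 0.002 m is 0.0025.

Call:
nudge_tcp(moves=[{"finger_gap":0.03, "xyz":[0, 0, 0.0025]}, {"finger_gap":0.03, "xyz":[0, 0, 0.005]}, {"finger_gap":0.03, "xyz":[0, 0, 0.005]}])

```text
clock: 10.05
position: [0.6096, 0.0145, 0.0495]
tool_rot: [-3.141, 0.0, 1.6]
force: [-0.5, 0.1, -5.4]
grip_width: 0.048
finger_force: 74.9
```

Call:
nudge_tcp(moves=[{"finger_gap":0.03, "xyz":[0, 0, 0.0019]}, {"finger_gap":0.03, "xyz":[0, 0, 0.0031]}, {"finger_gap":0.03, "xyz":[0, 0, 0.0031]}])

```text
clock: 10.42
position: [0.6098, 0.0145, 0.048]
tool_rot: [3.141, -0.0, 1.6]
force: [-5.0, 0.3, 12.0]
grip_width: 0.048
finger_force: 77.3
```

Contact in the notches. Release, retreat and look.

Call:
nudge_tcp(moves=[{"finger_gap":0.055}, {"finger_gap":0.07}, {"finger_gap":0.08}, {"finger_gap":0.08}], grip_force=40)

```text
clock: 10.92
position: [0.6097, 0.0145, 0.0472]
tool_rot: [3.142, 0.0, 1.6]
force: [0.6, -0.0, 0.2]
grip_width: 0.08
finger_force: 0.0
```

Call:
nudge_tcp(moves=[{"finger_gap":0.08, "xyz":[0, 0, -0.0375]}, {"finger_gap":0.08, "xyz":[0, 0, -0.0875]}, {"finger_gap":0.08, "xyz":[0, 0, -0.15]}, {"finger_gap":0.08, "xyz":[0, 0, -0.225]}, {"finger_gap":0.08, "xyz":[0, 0, -0.225]}])

```text
clock: 11.55
position: [0.6116, 0.0144, 0.2316]
tool_rot: [3.135, -0.001, 1.6]
force: [-0.3, -0.3, -1.2]
grip_width: 0.08
finger_force: 0.0
```

Call:
nudge_tcp(moves=[{"finger_gap":0.08, "xyz":[0.125, 0, 0]}, {"finger_gap":0.08, "xyz":[0.125, 0, 0]}, {"finger_gap":0.08, "xyz":[0.125, 0, 0]}])

```text
clock: 11.92
position: [0.6062, 0.1181, 0.2263]
tool_rot: [-3.14, -0.001, 1.604]
force: [-0.5, -0.5, 0.2]
grip_width: 0.08
finger_force: 0.0
```

```bash
python3 -c "
from h import *;import cv2
t=cams.grab_frame('top');s=cams.grab_frame('side');cv2.imwrite('pics/t7.png',t);cv2.imwrite('pics/s7.png',s)
cv2.imwrite('pics/c7.png',np.hstack([cv2.resize(t[170:320,140:340],(400,300),interpolation=2),cv2.resize(s[110:310,220:400],(400,444))[:300] if 0 else cv2.resize(s[150:300,230:430],(400,300),interpolation=2)]))"
```

```text
(no output)
```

View pics/c7.png

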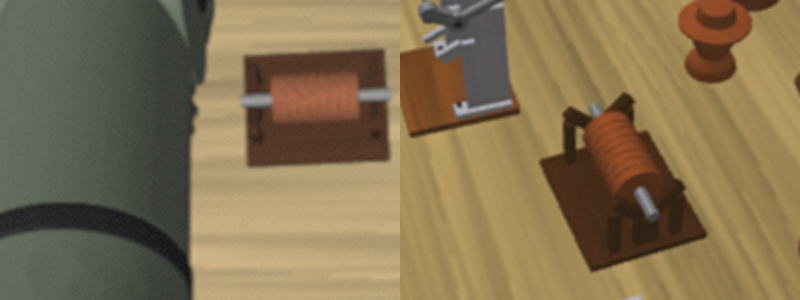

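The roller lies level in both notches, drum central, and the lever is still open at the rear. Nothing is in contact, so I'm handing in.

```bash
python3 -c "
from workcell import bot, cams, observe
print(bot.job_done())"
```

```text
the job is handed in; nothing more can be done
None
```

The ribbed roller lies level in the drying rack with its axle in both V-notches, the cam lever is still open at the back, and the job was handed in at about 12 s; the hand-in returned no verdict.

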